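# Rock the bushing tub on its heel to empty it into the tray

### The arm

A 6-joint arm with a two-finger parallel gripper is mounted at the origin on the work surface. World frame = base frame: x ahead of the robot, y to its left, z up, the work surface at z = 0. Lengths are in m, angles in rad, forces in N, time in s.
With the tool pointing down it reaches from about 0.4 to 0.825 m from the base axis. Payload 7 kg.
Tool frame: the origin (TCP) lies at the very end of the fingers, on their centre line; the grasp point (between the pads) lies 19 mm behind it; z points along the fingers, y is the line along which they close (so a half turn about z gives the same grasp; the last joint's range is limited). The gripper opens to 88 mm and grips with 3 to 60 N. Pads are 19 mm wide; open, the fingers measure 130 mm over their backs; the gripper's body (78 mm by 193 mm) begins 47 mm behind the grasp point.
Start: joints at [1.446, 0.359, 0.012, 0, -1.224, -0.288], TCP at [0.271, 0.618, 0.227] pointing down, gripper open.
Joint ranges: [-3.07, 3.07], [-1.43, 2.12], [-1.02, 1.25], [-3.03, 1.67], [-3.05, -0], [-3.03, 3.03]. Speed limits (rad/s): [2.39, 2.39, 3.01, 3.14, 3.14, 3.14].

### API

Orientations are given as [roll, pitch, yaw] about the fixed x, y, z axes, in that order (R = Rz(yaw) Ry(pitch) Rx(roll)).
In Python, from station import arm gives the robot as it stands. The module is installed in compiled form; this text tells all that it offers.
- The arm moves only by the shell command python3 -m crank 'ROWS' [FORCE]. ROWS is JSON, a list of rows, each an object of numbers: "dx", "dy", "dz": the shift along the world's x, y, z in m; "twist": the turn about the world's z in degrees; "grip": the opening, from -1 (shut) to 1 (fully open). A call has exactly 5 rows; each row is the pose to reach, as a shift and turn from the pose commanded when the call began; what a row does not reach only later rows make up. A row lasts 1/12 s, in which the tool goes at most 41.7 mm and 7.16 degrees, less where a joint would pass 70% of its speed; a pose out of reach is approached as far as the arm can. A call with a gripper value outside its range is refused whole. The fingers move at their own pace and stop on an object; FORCE is the grip in N (left out, the last holds). Time passes only in rows, so rows that repeat a pose let the fingers close, or fill a call up. It gives the time, the measured TCP pose, the force, the opening and the grip force at its end, in the units of the state.
- arm.get_state(): the state, without advancing time (a new reading comes with each control period).
- arm.grab_frame(name): name is "scene" or "top" or "wrist"; returns the picture (420x560x3 uint8, red, green, blue); there is no depth.
- arm.get_calibration(name): a dict with "fx", "fy", "cx", "cy" (pixels), "cam_to_world" (4x4, takes a point from camera to world coordinates); the wrist camera has in their place "tool_from_camera" (4x4, takes a point from camera to tool coordinates, whose origin is the TCP and whose axes are the flange's). Camera axes: x right, y down, z forward; pixel columns grow to the right and rows downward; lengths in m; the calibration is good to about 2 mm. The wrist camera is an equidistant fisheye: a pixel r from the principal point sees the ray r / f radians off the axis. A picture is of the moment at which its call begins: read the wrist's pose just before it. get_calibration takes no time and is no camera call.
- arm.job_done(): hands the job in; it is judged then, once.
The state is a dict: "t": time; "q": joint angles; "qd": joint speeds; "joint_efforts": joint torques, N m; "eef_pos": TCP position; "ee_rot": TCP orientation; "force": force on the tool from outside, world axes, zero at the start; "moment": the same for the moment, N m; "width": finger opening in m; "gripper_force": force on a finger pad.
Only numpy, scipy, OpenCV 4.12 (cv2) and the standard library are available. Lean on these libraries where they do the work, as an engineer would, in place of code of your own. Each camera call takes 0.05 s, during which the arm holds its last target. There are 200 camera calls.

### The job

Empty the heavy steel tub into the sorting tray: take it by its grip and rock it forward on its front base edge, without lifting it off the riser, until all three bushings have rolled out into the tray. Then rock it back so that it stands upright and still where it stood, and let go. Do not touch the bushings with the gripper, and leave everything else on the bench where it is.

Things in the scene. Friction and masses are not known exactly. Their poses are not given: they have to be found in the camera images.
- tub_grip (a point): centre of the tub's grip: a flat steel bar 90 mm long (tub's y), 14 mm thick, 24 mm deep, on two end posts (66 mm free between) over the rear wall, whose top is 45 mm lower. The bar leans 0.35 rad (20 deg), top to the rear (+x), so a gripper closing on its 14 mm comes down along that lean. Axes: x to the rear, y along the bar, z up. Tub upright: 164 mm behind (+x), 161 mm above the heel
- tub_heel (a point): middle of the tub's front lower edge, the straight base edge (140 mm long, along the tub's y) on which the tub is rocked; it rests on the riser, 80 mm above the bench, 10 to 25 mm behind the riser's front edge. Axes are the tub's
- tub_lip (a point): middle of the tub's pouring lip, the upper edge of the chute front, which slopes up and forward at 35 deg: 55 mm ahead (-x) of and 54 mm above the heel. Bushings begin to roll out at about 37 deg of tilt; 60 to 65 deg empties the tub. At 65 deg the lip is 72 mm ahead of and 27 mm below the heel. Axes are the tub's
- tub: grey open steel tub, about 1.1 kg, with 0.7 kg of bushings in it; origin at the centre of its underside, z up, pouring front towards its -x. Base 150 (x) x 140 (y) mm on two crosswise skids 16 mm high; rear wall 116 mm high, side walls 86 to 116 mm. Loose; stays put when left upright
- riser: fixed block of pallet wood, 200 (x) x 240 (y) x 80 (z) mm, origin at the centre of its underside, flat top; its front edge (-x) faces the tray; the tub stands on it
- tray: fixed open aluminium tray, 210 (x) x 190 (y) mm, walls 40 mm high and 5 mm thick, origin at the centre of its underside; it lies on the bench in front of the riser (to the riser's -x)
- flange: dark hexagonal steel pump flange, 104 mm across, hub top at 42 mm, lying behind the riser; a bystander, origin under its middle
- carton: small white carton 120 x 70 x 45 mm, beside the riser; a bystander, origin under its middle
- wrench: steel wrench 190 mm long, lying beside the tray; a bystander, origin under its middle
- spring: dark steel coil spring, 160 mm long, 42 mm thick, lying; a bystander, origin under its middle
- tape: paper tape roll, 104 mm across, 48 mm high, lying flat; a bystander, origin under its middle
- can: plain grey can, 60 mm across, 150 mm high; a bystander, origin under its middle
- shaft: steel stub shaft standing on its 70 mm flange, 75 mm high; a bystander, origin under its middle
- bushing0: one of three like steel bushings, 34 mm across, 110 mm long along its own y, lying crosswise in the tub at the start; origin at its centre
- bushing1: one of three like steel bushings, 34 mm across, 110 mm long along its own y, lying crosswise in the tub at the start; origin at its centre
- bushing2: one of three like steel bushings, 34 mm across, 110 mm long along its own y, lying crosswise in the tub at the start; origin at its centre
Mind the look-alikes: they are no part of the job. Leave any red look-alike of the bushing0 alone. What is shaped like the bushing2 but turquoise is not meant.

How it is judged:
On the way, in this order (a step that is already met when the one before it is completed fails the run):
1. the tub is rocked forward on its front base edge (angle between tub's own z axis and vertical above 0.35 rad and height (world z) of tub_heel below 0.11 m), for 0.1 s.
2. all three bushings lie in the tray (x of bushing0 in the frame of tray between -0.095 and 0.095 m and y of bushing0 in the frame of tray between -0.085 and 0.085 m and z of bushing0 in the frame of tray between 0.01 and 0.06 m and x of bushing1 in the frame of tray between -0.095 and 0.095 m and y of bushing1 in the frame of tray between -0.085 and 0.085 m and z of bushing1 in the frame of tray between 0.01 and 0.06 m and x of bushing2 in the frame of tray between -0.095 and 0.095 m and y of bushing2 in the frame of tray between -0.085 and 0.085 m and z of bushing2 in the frame of tray between 0.01 and 0.06 m), for 0.2 s.
At the end, for the whole second after the job is handed in: all three bushings lie inside the tray (centres within 95 mm of the tray's middle along its x and 85 mm along its y, less than 60 mm above its underside) and at rest; the tub stands upright on the riser (within 0.08 rad) and at rest, its heel within 40 mm of where it was at the start (all of step 2 and angle between tub's own z axis and vertical below 0.08 rad and distance of tub_heel from where it was at the start of the episode below 0.04 m and height (world z) of tub_heel between 0.072 and 0.088 m and linear speed of tub below 0.03 m/s and angular speed of tub below 0.2 rad/s and linear speed of each of bushing0, bushing1, bushing2 below 0.05 m/s); the robot touches nothing.
It fails at once if the tub is lifted: its heel rises more than 30 mm off the riser (height (world z) of tub_heel above 0.11 m).
It fails at once if the gripper handles a bushing (contact force between the fingers and bushing0 above 1 N or contact force between the fingers and bushing1 above 1 N or contact force between the fingers and bushing2 above 1 N).
It fails at once if a bystander is moved more than 40 mm (distance of any of flange, carton, wrench, spring, tape, can, shaft from where it was at the start of the episode above 0.04 m).
It also fails if it takes over 53 s, if anything falls off the work surface, if the arm or the gripper's body presses on something with over 40 N, if the wrist force passes 120 N, or if a joint passes its speed limit or range.

## Working session

There is one attempt and no reset: what is moved stays moved. The work goes in short steps, Python scripts to look and compute and a shell command to move; the robot and the scene stay as the last step left them, time stands still between calls to the robot, and variables do not carry over. Pictures are saved under pics/ and viewed, at most 10 in all, crops included, and the job is handed in when it is done.

```bash
mkdir -p pics
python3 - <<'E'
from station import arm
import cv2,numpy as np
s=arm.get_state();print({k:np.round(v,3).tolist() for k,v in s.items()})
for n in("scene","top","wrist"):
    cv2.imwrite(f"pics/{n}0.png",arm.grab_frame(n)[:,:,::-1])
    c=arm.get_calibration(n);print(n,{k:np.round(v,4).tolist() for k,v in c.items()})
E
```

```text
{'t': 0.0, 'q': [1.446, 0.359, 0.011, -0.0, -1.224, -0.288], 'qd': [0.001, -0.002, 0.0, 0.001, -0.0, 0.002], 'joint_efforts': [0.0, -58.271, 29.307, 6.997, 0.007, -0.0], 'eef_pos': [0.271, 0.618, 0.226], 'ee_rot': [3.14, -0.0, -0.413], 'force': [-0.482, -0.429, -0.475], 'moment': [0.022, 0.023, -0.004], 'gripper_force': 0.0, 'width': 0.088}
scene {'fx': 495.1707, 'fy': 495.1707, 'cx': 281.7343, 'cy': 203.0227, 'cam_to_world': [[-0.3173, 0.5711, -0.757, 1.516], [0.9482, 0.2015, -0.2455, 0.3473], [0.0124, -0.7957, -0.6055, 0.9511], [0.0, 0.0, 0.0, 1.0]]}
top {'fx': 480.3141, 'fy': 480.3141, 'cx': 268.3431, 'cy': 206.1173, 'cam_to_world': [[-0.0227, -0.9954, 0.0934, 0.415], [-0.9997, 0.0236, 0.0091, 0.021], [-0.0113, -0.0932, -0.9956, 1.5892], [0.0, 0.0, 0.0, 1.0]]}
wrist {'fx': 325.1923, 'fy': 325.1923, 'cx': 282.2211, 'cy': 214.6542, 'tool_from_camera': [[-0.0014, -0.9586, -0.2849, 0.0769], [1.0, -0.0015, 0.0003, -0.0011], [-0.0007, -0.2849, 0.9586, -0.1578], [0.0, 0.0, 0.0, 1.0]]}
```

View pics/scene0.png

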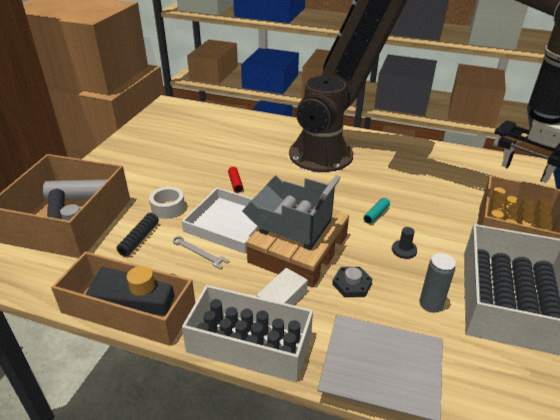

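View pics/top0.png

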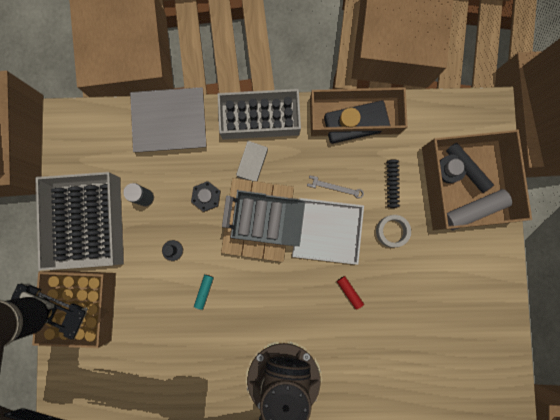

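Look-alikes: grey bushings in the tub at top (246/260/275, 218), the ones meant. Red bushing at (350,292) and turquoise at (204,292) are decoys. The tub is the grey one on the riser at top (262,218), with its grip bar at about (228,212). I'll check it in one enlarged crop of both views.

Run:
```python
import cv2,numpy as np
a=cv2.imread("pics/top0.png")[170:270,210:370]; b=cv2.imread("pics/scene0.png")[165:285,230:360]
cv2.imwrite("pics/c1.png",cv2.resize(a,None,fx=5,fy=5,interpolation=cv2.INTER_CUBIC))
cv2.imwrite("pics/c2.png",cv2.resize(b,None,fx=5,fy=5,interpolation=cv2.INTER_CUBIC))
```

```text
(no output)
```

View pics/c1.png

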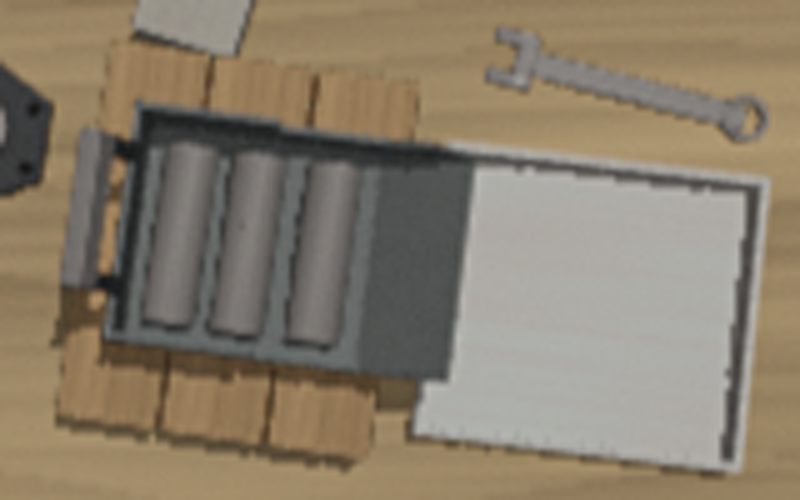

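View pics/c2.png

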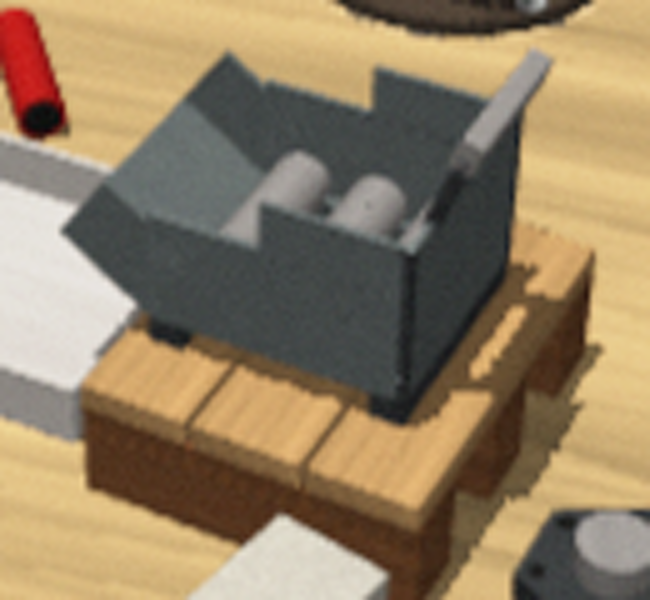

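Top view: grip bar from crop (96,130) to (80,287), lip corners (475,160) and (448,380), and three grey bushings lying crosswise. Scene view: bar from (472,160) to (537,62), lip corners (65,230) and (228,53). This is the right tub, with its front towards the tray.

```bash
cat > h.py <<'E'
from station import arm
import numpy as np
def ray(n,p):
    c=arm.get_calibration(n);T=np.array(c["cam_to_world"])
    d=T[:3,:3]@[(p[0]-c["cx"])/c["fx"],(p[1]-c["cy"])/c["fy"],1];return T[:3,3],d/np.linalg.norm(d)
def tri(pt,ps):
    A=[];b=[]
    rs=[ray("top",pt),ray("scene",ps)]
    for o,d in rs:
        M=np.eye(3)-np.outer(d,d);A.append(M);b.append(M@o)
    x=np.linalg.lstsq(np.vstack(A),np.hstack(b),rcond=None)[0]
    return x,np.linalg.norm(np.cross(x-rs[0][0],rs[0][1]))
def onz(n,p,z):
    o,d=ray(n,p);return o+d*(z-o[2])/d[2]
E
python3 - <<'E'
from h import *
t=lambda u,v:(210+(u+.5)/5-.5,170+(v+.5)/5-.5)
s=lambda u,v:(230+(u+.5)/5-.5,165+(v+.5)/5-.5)
P={}
for k,a,b in[("barR",t(80,287),s(537,62)),("barL",t(96,130),s(472,160)),("lipL",t(475,160),s(65,230)),("lipR",t(448,380),s(228,53)),
 ("rearL",t(140,103),s(408,250)),("rearR",t(107,342),s(520,105))]:
    x,e=tri(a,b);P[k]=x;print(k,x.round(4),round(e,4))
g=(P["barR"]+P["barL"])/2;l=(P["lipR"]+P["lipL"])/2
print("grip",g,"lip",l)
for k in("bar","lip","rear"):
    d=P[k+"L"]-P[k+"R"];print(k,np.linalg.norm(d),"angle of +x(robot-away) dir",np.degrees(np.arctan2(d[1],d[0])))
f=(l-g)[:2];print("fwd len",np.linalg.norm(f),"dir",np.degrees(np.arctan2(f[1],f[0])))
for c in[(472,180),(768,178),(740,470),(412,435)]:print("tray top",onz("top",t(*c),.04).round(4))
print("riser front",onz("top",t(418,80),.08).round(4),onz("top",t(350,465),.08).round(4))
E
```

```text
barR [0.4847 0.1566 0.2454] 0.0023
barL [0.5733 0.1462 0.243 ] 0.002
lipL [ 0.5619 -0.074   0.1344] 0.0025
lipR [ 0.4254 -0.0412  0.1696] 0.0136
rearL [0.5942 0.1234 0.1973] 0.001
rearR [0.4552 0.1453 0.1964] 0.0014
grip [0.52898265 0.15139362 0.24419996] lip [ 0.49363401 -0.05759117  0.1520116 ]
bar 0.0892849101157239 angle of +x(robot-away) dir -6.68472398139956
lip 0.14468427111434848 angle of +x(robot-away) dir -13.515822229178465
rear 0.1407123134360414 angle of +x(robot-away) dir -8.945163175973052
fwd len 0.21195321677658988 dir -99.60040217236713
tray top [ 0.5593 -0.0803  0.04  ]
tray top [ 0.5561 -0.2716  0.04  ]
tray top [ 0.3691 -0.246   0.04  ]
tray top [ 0.396 -0.037  0.04 ]
riser front [ 0.62   -0.0454  0.08  ] [0.3788 0.0036 0.08  ]
```

Grip at (0.529, 0.151, 0.243), forward direction about -98.3°, heel at about (0.505, -0.011, 0.08), so 11 mm behind the riser's front edge as described. The tool needs a yaw of -8.3°, a twist of +15.4°. Moving above the grip now.

```bash
python3 -m crank '[{"dx":0.01,"dy":-0.01,"dz":0.035,"twist":3,"grip":1},{"dx":0.025,"dy":-0.03,"dz":0.07,"twist":6,"grip":1},{"dx":0.04,"dy":-0.06,"dz":0.09,"twist":9,"grip":1},{"dx":0.06,"dy":-0.09,"dz":0.104,"twist":12,"grip":1},{"dx":0.08,"dy":-0.125,"dz":0.104,"twist":15.4,"grip":1}]' 15
python3 -m crank '[{"dx":0.018,"dy":-0.034,"dz":0,"twist":0,"grip":1},{"dx":0.036,"dy":-0.068,"dz":0,"twist":0,"grip":1},{"dx":0.054,"dy":-0.102,"dz":0,"twist":0,"grip":1},{"dx":0.072,"dy":-0.136,"dz":0,"twist":0,"grip":1},{"dx":0.09,"dy":-0.17,"dz":0,"twist":0,"grip":1}]'
python3 -m crank '[{"dx":0.018,"dy":-0.034,"dz":0,"twist":0,"grip":1},{"dx":0.036,"dy":-0.068,"dz":0,"twist":0,"grip":1},{"dx":0.054,"dy":-0.102,"dz":0,"twist":0,"grip":1},{"dx":0.072,"dy":-0.136,"dz":0,"twist":0,"grip":1},{"dx":0.088,"dy":-0.172,"dz":0,"twist":0,"grip":1}]'
python3 -m crank '[{"dx":0,"dy":0,"dz":0,"twist":0,"grip":1},{"dx":0,"dy":0,"dz":0,"twist":0,"grip":1},{"dx":0,"dy":0,"dz":0,"twist":0,"grip":1},{"dx":0,"dy":0,"dz":0,"twist":0,"grip":1},{"dx":0,"dy":0,"dz":0,"twist":0,"grip":1}]'
python3 - <<'E'
from h import *
import cv2
s=arm.get_state();print(s["eef_pos"],s["ee_rot"],s["force"])
cv2.imwrite("pics/w1.png",arm.grab_frame("wrist")[:,:,::-1])
E
```

```text
t: 0.57
eef_pos: [0.3519, 0.4936, 0.334]
ee_rot: [-3.137, -0.002, -0.14]
force: [1.0, -0.4, 0.3]
width: 0.0874
gripper_force: 0.0
t: 0.98
eef_pos: [0.4411, 0.3214, 0.3306]
ee_rot: [-3.141, 0.0, -0.144]
force: [1.4, 0.5, 0.8]
width: 0.0877
gripper_force: 0.0
t: 1.4
eef_pos: [0.5293, 0.1496, 0.3305]
ee_rot: [-3.142, 0.0, -0.144]
force: [0.2, 0.3, 0.1]
width: 0.0874
gripper_force: 0.0
t: 1.82
eef_pos: [0.5284, 0.1523, 0.3306]
ee_rot: [-3.141, 0.0, -0.142]
force: [-1.0, 0.5, 0.1]
width: 0.0874
gripper_force: 0.0
[0.52842264 0.15232277 0.3305568 ] [-3.14149139e+00  2.67965882e-05 -1.42380186e-01] [-0.96443462  0.46769749  0.05211039]
```

View pics/w1.png

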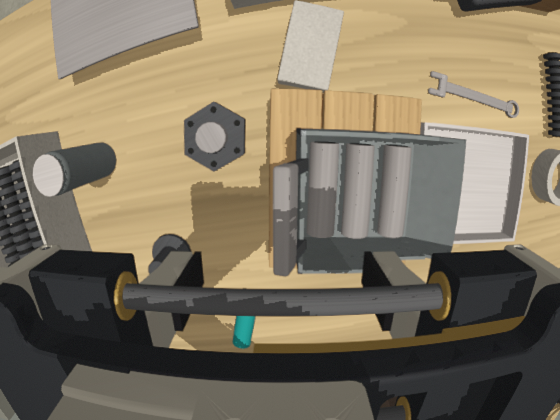

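Wrist picture: the bar runs from (286,163) to (285,275), parallel to the tub sides and midway between the fingers. The yaw looks right. I'll check the bar centre from this view.

Run:
```python
from h import *
from scipy.spatial.transform import Rotation as Ro
c=arm.get_calibration("wrist");s=arm.get_state();T=np.array(c["tool_from_camera"]);R=Ro.from_euler("xyz",s["ee_rot"]).as_matrix()
def w(p,z):
    v=np.array([p[0]-c["cx"],p[1]-c["cy"]]);r=np.hypot(*v);a=r/c["fx"]
    d=R@T[:3,:3]@np.r_[v/r*np.sin(a),np.cos(a)];o=np.array(s["eef_pos"])+R@T[:3,3]
    return o+d*(z-o[2])/d[2]
A,B=w((286,164),.245),w((285,274),.245);print(A,B,(A+B)/2,np.degrees(np.arctan2(*(A-B)[1::-1])))
for p in((274,219),(298,219)):print(w(p,.245))
```

```text
[0.57223757 0.14422688 0.245     ] [0.48179198 0.15783581 0.245     ] [0.52701478 0.15103134 0.245     ] -8.556842327779394
[0.53071913 0.15961651 0.245     ]
[0.52801918 0.14098705 0.245     ]
```

```bash
python3 -m crank '[{"dx":-0.001,"dy":0,"dz":-0.025,"twist":0,"grip":1},{"dx":-0.001,"dy":0,"dz":-0.05,"twist":0,"grip":1},{"dx":-0.001,"dy":0,"dz":-0.075,"twist":0,"grip":1},{"dx":-0.001,"dy":0,"dz":-0.095,"twist":0,"grip":1},{"dx":-0.001,"dy":0,"dz":-0.107,"twist":0,"grip":1}]' 15
python3 -m crank '[{"dx":0,"dy":0,"dz":0,"twist":0,"grip":0},{"dx":0,"dy":0,"dz":0,"twist":0,"grip":-0.4},{"dx":0,"dy":0,"dz":0,"twist":0,"grip":-0.6},{"dx":0,"dy":0,"dz":0,"twist":0,"grip":-0.8},{"dx":0,"dy":0,"dz":0,"twist":0,"grip":-1}]' 15
python3 -m crank '[{"dx":0,"dy":0,"dz":0,"twist":0,"grip":-1},{"dx":0,"dy":0,"dz":0,"twist":0,"grip":-1},{"dx":0,"dy":0,"dz":0,"twist":0,"grip":-1},{"dx":0,"dy":0,"dz":0,"twist":0,"grip":-1},{"dx":0,"dy":0,"dz":0,"twist":0,"grip":-1}]'
```

```text
t: 2.28
eef_pos: [0.5264, 0.1518, 0.2211]
ee_rot: [3.14, 0.002, -0.143]
force: [1.2, -1.1, -0.2]
width: 0.0876
gripper_force: 0.0
t: 2.7
eef_pos: [0.5283, 0.1517, 0.2247]
ee_rot: [-3.14, -0.001, -0.144]
force: [0.2, -0.4, -0.4]
width: 0.0598
gripper_force: 0.0
t: 3.12
eef_pos: [0.5278, 0.1512, 0.2236]
ee_rot: [-3.142, -0.0, -0.144]
force: [0.0, 0.5, 1.1]
width: 0.0264
gripper_force: 0.0
```

```bash
python3 -m crank '[{"dx":0,"dy":0,"dz":0,"twist":0,"grip":-1},{"dx":0,"dy":0,"dz":0,"twist":0,"grip":-1},{"dx":0,"dy":0,"dz":0,"twist":0,"grip":-1},{"dx":0,"dy":0,"dz":0,"twist":0,"grip":-1},{"dx":0,"dy":0,"dz":0,"twist":0,"grip":-1}]'
python3 - <<'E'
import numpy as np
# arc: shift of grip for tilt th, heel-relative (0.164 back,0.161 up), forward f
f=np.array([-np.sin(np.radians(8.4)),-np.cos(np.radians(8.4))])
r=np.hypot(.164,.161);a0=np.arctan2(.161,.164)
for th in range(0,68,3):
    a=a0+np.radians(th);fw=.164-r*np.cos(a);z=r*np.sin(a)-.161
    print(th,(f*fw*1000).round(1),round(z*1000,1))
E
```

```text
t: 3.53
eef_pos: [0.5276, 0.1504, 0.2236]
ee_rot: [3.14, 0.0, -0.144]
force: [0.2, -5.8, 2.4]
width: 0.0204
gripper_force: 15.0
0 [-0. -0.] 0.0
3 [-1.3 -8.6] 8.4
6 [ -2.6 -17.5] 16.3
9 [ -4.  -26.9] 23.7
12 [ -5.4 -36.7] 30.6
15 [ -6.9 -46.8] 37.0
18 [ -8.4 -57.2] 42.8
21 [-10.  -67.9] 48.1
24 [-11.6 -78.8] 52.8
27 [-13.3 -90. ] 56.9
30 [ -15.  -101.4] 60.4
33 [ -16.7 -112.9] 63.3
36 [ -18.4 -124.6] 65.6
39 [ -20.1 -136.4] 67.3
42 [ -21.9 -148.2] 68.4
45 [ -23.6 -160.1] 68.8
48 [ -25.4 -172. ] 68.6
51 [ -27.2 -183.9] 67.8
54 [ -28.9 -195.7] 66.3
57 [ -30.6 -207.5] 64.2
60 [ -32.3 -219.1] 61.5
63 [ -34.  -230.5] 58.2
66 [ -35.7 -241.8] 54.3
```

```bash
python3 -m crank '[{"dx":-0.0006,"dy":-0.0042,"dz":0.0043,"twist":0,"grip":-1},{"dx":-0.0013,"dy":-0.0086,"dz":0.0084,"twist":0,"grip":-1},{"dx":-0.002,"dy":-0.013,"dz":0.0124,"twist":0,"grip":-1},{"dx":-0.0026,"dy":-0.0175,"dz":0.0163,"twist":0,"grip":-1},{"dx":-0.004,"dy":-0.0269,"dz":0.0237,"twist":0,"grip":-1}]'
python3 -m crank '[{"dx":-0.0014,"dy":-0.0098,"dz":0.0069,"twist":0,"grip":-1},{"dx":-0.0029,"dy":-0.0199,"dz":0.0133,"twist":0,"grip":-1},{"dx":-0.0044,"dy":-0.0303,"dz":0.0191,"twist":0,"grip":-1},{"dx":-0.006,"dy":-0.041,"dz":0.0244,"twist":0,"grip":-1},{"dx":-0.006,"dy":-0.041,"dz":0.0244,"twist":0,"grip":-1}]'
python3 - <<'E'
from h import *
import cv2
a=arm.grab_frame("scene")[120:300,200:400,::-1]
cv2.imwrite("pics/s2.png",cv2.resize(a,None,fx=3,fy=3))
print(arm.get_state()["moment"])
E
```

```text
t: 3.95
eef_pos: [0.5237, 0.1251, 0.2472]
ee_rot: [-3.14, 0.0, -0.144]
force: [-0.5, 3.9, -3.7]
width: 0.0171
gripper_force: 15.0
t: 4.37
eef_pos: [0.5182, 0.0828, 0.2744]
ee_rot: [-3.138, -0.003, -0.145]
force: [-2.5, 7.6, 5.4]
width: 0.0136
gripper_force: 15.0
[ 3.17336871  1.23222884 -0.10263799]
```

View pics/s2.png

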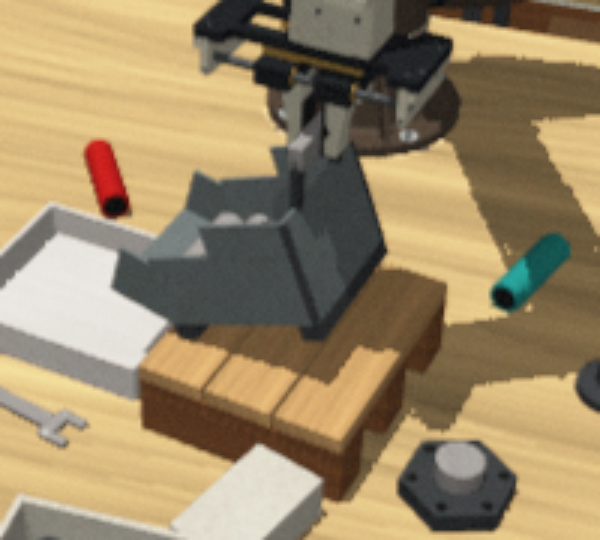

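About 20° of tilt, with the heel still on the riser and the bar held squarely. Carrying on along the arc.

```bash
python3 -m crank '[{"dx":-0.0016,"dy":-0.0109,"dz":0.0047,"twist":0,"grip":-1},{"dx":-0.0033,"dy":-0.0221,"dz":0.0088,"twist":0,"grip":-1},{"dx":-0.005,"dy":-0.0335,"dz":0.0123,"twist":0,"grip":-1},{"dx":-0.0067,"dy":-0.045,"dz":0.0152,"twist":0,"grip":-1},{"dx":-0.0084,"dy":-0.0567,"dz":0.0175,"twist":0,"grip":-1}]'
python3 - <<'E'
from h import *
import cv2
a=arm.grab_frame("scene")[120:300,200:400,::-1]
cv2.imwrite("pics/s3.png",cv2.resize(a,None,fx=3,fy=3))
E
```

```text
t: 4.83
eef_pos: [0.5102, 0.0271, 0.2912]
ee_rot: [-3.139, -0.003, -0.143]
force: [-2.3, 5.2, 3.2]
width: 0.0186
gripper_force: 15.0
```

View pics/s3.png

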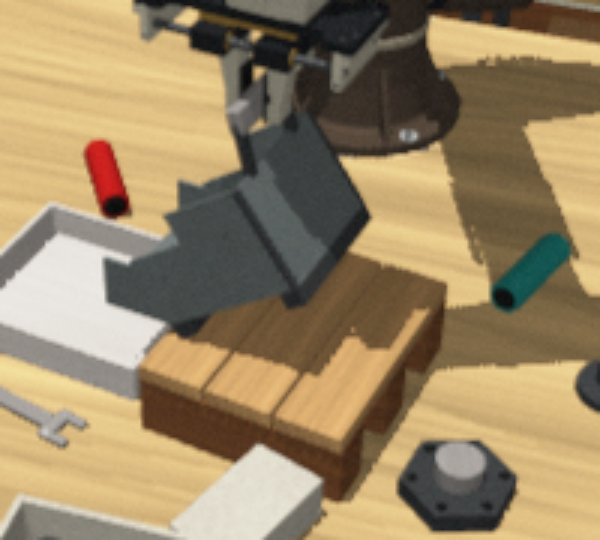

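About 35° of tilt, heel still in place, and the pads are opening as expected. Pouring now.

```bash
python3 -m crank '[{"dx":-0.0017,"dy":-0.0118,"dz":0.0017,"twist":0,"grip":-1},{"dx":-0.0035,"dy":-0.0236,"dz":0.0028,"twist":0,"grip":-1},{"dx":-0.0052,"dy":-0.0355,"dz":0.0032,"twist":0,"grip":-1},{"dx":-0.007,"dy":-0.0474,"dz":0.003,"twist":0,"grip":-1},{"dx":-0.0088,"dy":-0.0593,"dz":0.0022,"twist":0,"grip":-1}]'
python3 -m crank '[{"dx":-0.0017,"dy":-0.0118,"dz":-0.0015,"twist":0,"grip":-1},{"dx":-0.0034,"dy":-0.0236,"dz":-0.0036,"twist":0,"grip":-1},{"dx":-0.0051,"dy":-0.0352,"dz":-0.0063,"twist":0,"grip":-1},{"dx":-0.0068,"dy":-0.0466,"dz":-0.0096,"twist":0,"grip":-1},{"dx":-0.0068,"dy":-0.0466,"dz":-0.0096,"twist":0,"grip":-1}]'
python3 -m crank '[{"dx":0,"dy":0,"dz":0,"twist":0,"grip":-1},{"dx":0,"dy":0,"dz":0,"twist":0,"grip":-1},{"dx":0,"dy":0,"dz":0,"twist":0,"grip":-1},{"dx":0,"dy":0,"dz":0,"twist":0,"grip":-1},{"dx":0,"dy":0,"dz":0,"twist":0,"grip":-1}]'
python3 - <<'E'
from h import *
import cv2
a=arm.grab_frame("scene")[120:300,160:360,::-1];b=arm.grab_frame("top")[140:270,210:370,::-1]
cv2.imwrite("pics/s4.png",np.hstack([cv2.resize(a,(400,360)),cv2.resize(b,(400,360))]))
E
```

```text
t: 5.3
eef_pos: [0.5005, -0.0336, 0.2916]
ee_rot: [-3.142, -0.001, -0.144]
force: [0.4, 2.0, 2.1]
width: 0.0228
gripper_force: 15.0
t: 5.72
eef_pos: [0.4931, -0.0815, 0.2809]
ee_rot: [3.14, 0.001, -0.146]
force: [-0.3, 1.3, 1.2]
width: 0.025
gripper_force: 15.0
t: 6.13
eef_pos: [0.4938, -0.079, 0.2818]
ee_rot: [3.141, 0.0, -0.143]
force: [-1.3, -0.2, 0.4]
width: 0.025
gripper_force: 15.0
```

View pics/s4.png

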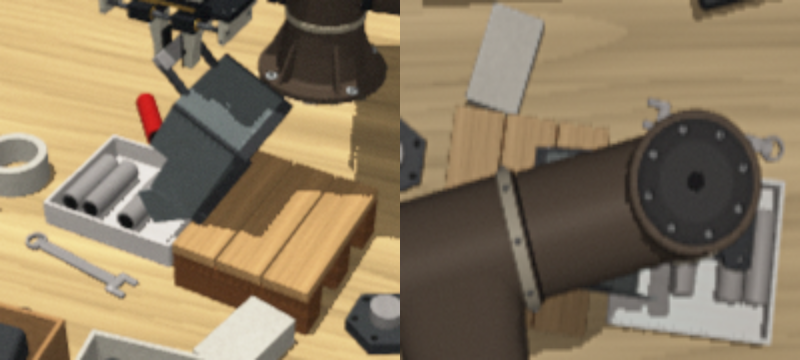

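All three bushings lie in the tray, at crop left (85,180), (105,190) and (135,205), and the tub is empty. Rocking back along the same arc.

```bash
python3 -m crank '[{"dx":0.0017,"dy":0.0114,"dz":0.0033,"twist":0,"grip":-1},{"dx":0.0034,"dy":0.023,"dz":0.006,"twist":0,"grip":-1},{"dx":0.0051,"dy":0.0348,"dz":0.0081,"twist":0,"grip":-1},{"dx":0.0068,"dy":0.0466,"dz":0.0096,"twist":0,"grip":-1},{"dx":0.0086,"dy":0.0585,"dz":0.0104,"twist":0,"grip":-1}]'
python3 -m crank '[{"dx":0.0018,"dy":0.0119,"dz":0.0002,"twist":0,"grip":-1},{"dx":0.0035,"dy":0.0238,"dz":-0.0002,"twist":0,"grip":-1},{"dx":0.0053,"dy":0.0356,"dz":-0.0013,"twist":0,"grip":-1},{"dx":0.007,"dy":0.0474,"dz":-0.003,"twist":0,"grip":-1},{"dx":0.0087,"dy":0.0591,"dz":-0.0053,"twist":0,"grip":-1}]'
python3 -m crank '[{"dx":0.0017,"dy":0.0115,"dz":-0.0029,"twist":0,"grip":-1},{"dx":0.0034,"dy":0.0229,"dz":-0.0064,"twist":0,"grip":-1},{"dx":0.0051,"dy":0.0341,"dz":-0.0105,"twist":0,"grip":-1},{"dx":0.0067,"dy":0.045,"dz":-0.0152,"twist":0,"grip":-1},{"dx":0.0083,"dy":0.0557,"dz":-0.0205,"twist":0,"grip":-1}]'
python3 -m crank '[{"dx":0.0015,"dy":0.0104,"dz":-0.0058,"twist":0,"grip":-1},{"dx":0.003,"dy":0.0205,"dz":-0.0122,"twist":0,"grip":-1},{"dx":0.0044,"dy":0.0303,"dz":-0.0191,"twist":0,"grip":-1},{"dx":0.0051,"dy":0.035,"dz":-0.0228,"twist":0,"grip":-1},{"dx":0.0058,"dy":0.0397,"dz":-0.0265,"twist":0,"grip":-1}]'
python3 - <<'E'
from h import *
import cv2
a=arm.grab_frame("scene")[120:300,160:360,::-1]
cv2.imwrite("pics/s5.png",cv2.resize(a,None,fx=3,fy=3))
E
```

```text
t: 6.65
eef_pos: [0.5027, -0.019, 0.2923]
ee_rot: [-3.141, -0.0, -0.143]
force: [1.2, 0.6, -1.3]
width: 0.0218
gripper_force: 15.0
t: 7.07
eef_pos: [0.5114, 0.0399, 0.2865]
ee_rot: [-3.141, -0.0, -0.144]
force: [1.2, 2.0, -1.9]
width: 0.0177
gripper_force: 15.0
t: 7.48
eef_pos: [0.5196, 0.0948, 0.2659]
ee_rot: [3.141, -0.0, -0.144]
force: [2.0, 1.1, -1.0]
width: 0.0144
gripper_force: 15.0
t: 7.9
eef_pos: [0.5252, 0.1344, 0.2391]
ee_rot: [3.141, 0.0, -0.144]
force: [1.8, 0.9, -1.8]
width: 0.0182
gripper_force: 15.0
```

View pics/s5.png

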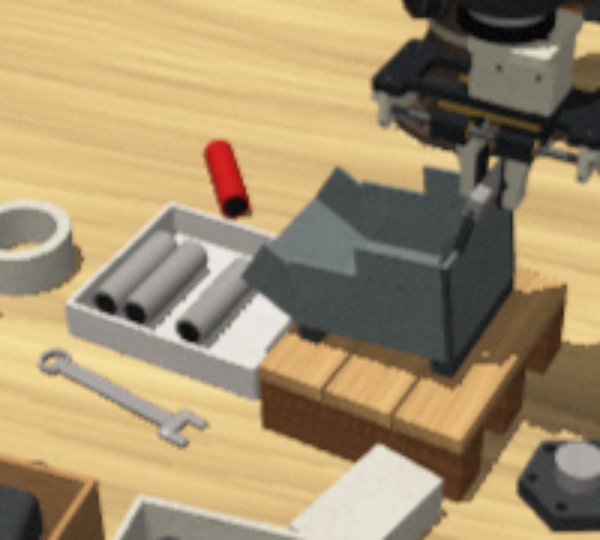

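The tub is nearly down, about 6° of tilt left, and the three bushings lie clear in the tray. Setting it down now, then opening.

```bash
python3 -m crank '[{"dx":0.0006,"dy":0.0044,"dz":-0.0039,"twist":0,"grip":-1},{"dx":0.0013,"dy":0.0089,"dz":-0.0079,"twist":0,"grip":-1},{"dx":0.002,"dy":0.0132,"dz":-0.0121,"twist":0,"grip":-1},{"dx":0.0024,"dy":0.016,"dz":-0.015,"twist":0,"grip":-1},{"dx":0.0026,"dy":0.0175,"dz":-0.0163,"twist":0,"grip":-1}]'
python3 -m crank '[{"dx":0,"dy":0,"dz":0,"twist":0,"grip":-1},{"dx":0,"dy":0,"dz":0,"twist":0,"grip":-1},{"dx":0,"dy":0,"dz":0,"twist":0,"grip":-1},{"dx":0,"dy":0,"dz":0,"twist":0,"grip":-1},{"dx":0,"dy":0,"dz":0,"twist":0,"grip":-1}]' 4
```

```text
t: 8.37
eef_pos: [0.5277, 0.1505, 0.2239]
ee_rot: [3.139, 0.0, -0.144]
force: [-1.9, -5.8, 10.3]
width: 0.02
gripper_force: 15.0
t: 8.78
eef_pos: [0.5277, 0.1505, 0.2238]
ee_rot: [3.141, -0.0, -0.144]
force: [1.8, -5.4, 1.7]
width: 0.0207
gripper_force: 4.0
```

Standing: the upward reaction shows contact and the opening is back to 20.7 mm. Releasing and going up.

```bash
python3 -m crank '[{"dx":0,"dy":0,"dz":0,"twist":0,"grip":-0.4},{"dx":0,"dy":0,"dz":0,"twist":0,"grip":0},{"dx":0,"dy":0,"dz":0,"twist":0,"grip":0.4},{"dx":0,"dy":0,"dz":0,"twist":0,"grip":0.7},{"dx":0,"dy":0,"dz":0,"twist":0,"grip":1}]'
python3 -m crank '[{"dx":0,"dy":0,"dz":0,"twist":0,"grip":1},{"dx":0,"dy":0,"dz":0,"twist":0,"grip":1},{"dx":0,"dy":0,"dz":0,"twist":0,"grip":1},{"dx":0,"dy":0,"dz":0,"twist":0,"grip":1},{"dx":0,"dy":0,"dz":0,"twist":0,"grip":1}]'
python3 -m crank '[{"dx":0,"dy":0,"dz":0.015,"twist":0,"grip":1},{"dx":0,"dy":0,"dz":0.035,"twist":0,"grip":1},{"dx":0,"dy":0,"dz":0.06,"twist":0,"grip":1},{"dx":0,"dy":0,"dz":0.085,"twist":0,"grip":1},{"dx":0,"dy":0,"dz":0.11,"twist":0,"grip":1}]'
python3 -m crank '[{"dx":0,"dy":0.03,"dz":0.02,"twist":0,"grip":1},{"dx":-0.02,"dy":0.06,"dz":0.02,"twist":0,"grip":1},{"dx":-0.04,"dy":0.09,"dz":0.02,"twist":0,"grip":1},{"dx":-0.05,"dy":0.12,"dz":0.02,"twist":0,"grip":1},{"dx":-0.05,"dy":0.12,"dz":0.02,"twist":0,"grip":1}]'
python3 - <<'E'
from h import *
import cv2
a=arm.grab_frame("scene")[120:300,160:360,::-1];b=arm.grab_frame("top")[140:270,210:370,::-1]
cv2.imwrite("pics/s6.png",np.hstack([cv2.resize(a,(400,360)),cv2.resize(b,(400,360))]))
E
```

```text
t: 9.2
eef_pos: [0.5277, 0.1516, 0.2234]
ee_rot: [-3.141, 0.0, -0.144]
force: [0.0, 0.9, -0.2]
width: 0.0474
gripper_force: 0.0
t: 9.62
eef_pos: [0.5278, 0.1513, 0.2236]
ee_rot: [-3.142, -0.0, -0.144]
force: [-0.1, 0.3, 1.2]
width: 0.0807
gripper_force: 0.0
t: 10.03
eef_pos: [0.5276, 0.1511, 0.3347]
ee_rot: [3.141, 0.0, -0.144]
force: [-0.2, 1.9, 1.5]
width: 0.0876
gripper_force: 0.0
t: 10.45
eef_pos: [0.4762, 0.275, 0.3535]
ee_rot: [-3.14, 0.0, -0.141]
force: [0.3, 0.6, 0.0]
width: 0.0877
gripper_force: 0.0
```

View pics/s6.png

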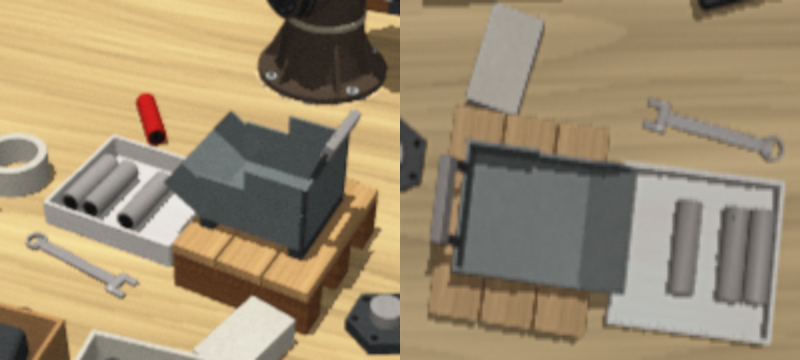

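The tub stands upright where it stood, empty. The three bushings lie flat in the tray, the bystanders have not moved, and the arm is clear.

```bash
python3 -c "
from station import arm
print(arm.job_done())"
```

```text
the job is handed in; nothing more can be done
None
```

I handed the job in at about 10.5 s: in the last pictures all three bushings lie in the tray, the tub stands upright, empty and released where it started, and the bystanders in view are unmoved; the hand-in returned no verdict.

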